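# Open the dry-food bin and put the crackers away

### The arm

A 7-joint arm with a two-finger parallel gripper is mounted at the origin on the work surface. World frame = base frame: x ahead of the robot, y to its left, z up, the work surface at z = 0. Lengths are in m, angles in rad, forces in N, time in s.
With the tool pointing down it reaches from about 0.35 to 0.9 m from the base axis. Payload 8.1 kg.
Tool frame: the origin (TCP) lies at the very end of the fingers, on their centre line; the grasp point (between the pads) lies 19 mm behind it; z points along the fingers, y is the line along which they close (so a half turn about z gives the same grasp; the last joint's range is limited). The gripper opens to 92 mm and grips with 3 to 60 N. Pads are 19 mm wide; open, the fingers measure 130 mm over their backs; the gripper's body (75 mm by 190 mm) begins 47 mm behind the grasp point.
Start: joints at [-1.219, 0.434, 0.025, 1.573, -0.012, 1.134, -0.075], TCP at [0.275, 0.561, 0.227] pointing down, gripper open.
Joint ranges: [-2.62, 2.62], [-0.44, 2.09], [-1.27, 1.32], [0.08, 2.57], [-1.32, 4.46], [0.12, 2], [-2.74, 2.74]. Speed limits (rad/s): [2.22, 2.22, 3.01, 3.01, 3.14, 3.14, 3.14].

### API

Orientations are given as a rotation vector (axis times angle).
In Python, from cell import arm gives the robot as it stands.
- The arm moves only by the tool jog_arm, never from a script. Its argument "rows" is a list of rows, each a list of 3 entries, a list of its own where there are three numbers: the shift along the world's x, y, z in cm, then the turn, a rotation vector about the world's x, y, z in degrees, then the opening, from 0 (shut) to 1 (fully open). A call has 1 to 8 rows; each row is the pose to reach, as a shift and turn from the pose commanded when the call began; what a row does not reach only later rows make up. A row lasts 1/8 s, in which the tool goes at most 62.5 mm and 10.7 degrees, less where a joint would pass 70% of its speed; a pose out of reach is approached as far as the arm can. A call with a gripper value outside its range is refused whole. The fingers move at their own pace and stop on an object; "newtons" is the grip in N (left out, the last holds). Time passes only in rows, so rows that repeat a pose let the fingers close. It gives the time, the measured TCP pose, the force, the opening and the grip force at its end, in the units of the state.
- arm.observe(): the state, without advancing time (a new reading comes with each control period).
- arm.get_image(name): name is "scene" or "top" or "wrist"; returns a dict with "img" (400x640x3 uint8, red, green, blue), "depth" (400x640 float32, m along the optical axis (not along the pixel's ray), 0 where there is no reading), "fx", "fy", "cx", "cy" (pixels), "rvec" (rotation vector, rad) and "tvec" (3), from world to camera coordinates, as OpenCV has them; the wrist camera has in their place "mount" (4x4, takes a point from camera to tool coordinates, whose origin is the TCP and whose axes are the flange's). Camera axes: x right, y down, z forward; pixel columns grow to the right and rows downward; lengths in m; the calibration is good to about 2 mm. A picture is of the moment at which its call begins: read the wrist's pose just before it.
- arm.sign_off(): hands the job in; it is judged then, once.
The state is a dict: "clock": time; "joints": joint angles; "dq": joint speeds; "joint_efforts": joint torques, N m; "position": TCP position; "ee_rot": TCP orientation; "force": force on the tool from outside, world axes, zero at the start; "ft_torque": the same for the moment, N m; "width": opening from 0.0 (shut) to 1.0 (fully open); "gripper_force": force on a finger pad.
Only numpy, scipy, OpenCV 4.12 (cv2) and the standard library are available. Lean on these libraries where they do the work, as an engineer would, in place of code of your own. Each camera call takes 0.05 s, during which the arm holds its last target. There are 200 camera calls.

### The job

I am putting the shopping away: lift the orange lid of the white food bin (its lip juts out at the front) and swing it right back until it rests on its stop by itself, without flinging it open. Then stand the red cracker carton upright inside the bin and leave the lid open for the rest, without disturbing the jar and the tea carton that stand among the shopping.

Things in the scene. Friction and masses are not known exactly. Their poses are not given: they have to be found in the camera images.
- bin: White plastic food bin, fixed: 170 mm deep (its x), 260 mm wide (its y), rim 124 mm above the worktop, walls 4 mm thick; inside 162 by 252 mm, inner floor 10 mm above the worktop. Origin: centre of its underside, on the worktop. Its x points from the front wall (which faces the robot's left, within some 25 degrees) to the back wall with the lid's hinge (on the robot's right); z up.
- bin_lid (a joint): Angle of the orange plastic lid (about 0.3 kg, 5 mm thick, 268 mm wide) about its hinge at the top of the bin's back wall, along the bin's y. 0 = shut, 1.57 = upright, 1.83 (its heel stop, about 15 degrees past upright) = fully open. The hinge turns freely: short of upright the lid falls shut when let go, past upright it falls back onto the stop and stays there.
- lid_lip (a point): Middle of the lower front edge of the lid's lip: a 130 mm wide, 7 mm thick tongue (white grip ribs on top) that juts out 30 mm beyond the bin's front wall, so that fingertips fit under it. 207 mm in front of the hinge axis and 3.5 mm under it when shut. Moves and turns with the lid; its axes are the lid's (x towards the hinge, z out of the lid's top; the same as the bin's when shut).
- lid_hinge (a point): Point on the hinge axis, mid-width: 92 mm behind the bin's centre and 127 mm above the worktop. Axes as the lid's.
- crackers: Red cracker carton with a white band, standing loose on the worktop: 40 mm thick (its x), 120 mm long (its y), 95 mm tall, about 0.16 kg. Origin: centre of its underside, z up.
- tea: Green tea carton standing on the worktop, 60 by 85 mm, 80 mm tall; origin: centre of its underside.
- jar: Clip-top glass jar with a blue lid, 88 mm across, 124 mm tall; origin: centre of its underside.
Mind the look-alikes: they are no part of the job. Leave any blue or yellow look-alike of the crackers alone.

How it is judged:
By the outcome, as a careful person would: the job done as asked, in the order asked, and still so for the second after the job is handed in, with the robot touching nothing.
It also fails if it takes over 64 s, if anything falls off the work surface, if the arm or the gripper's body presses on something with over 40 N, if the wrist force passes 120 N, or if a joint passes its speed limit or range.

## Working session

There is one attempt and no reset: what is moved stays moved. The work goes in short steps, Python scripts to look and compute and a tool call to move; the robot and the scene stay as the last step left them, time stands still between calls to the robot, and variables do not carry over. Pictures are saved under pics/ and viewed, at most 12 in all, crops included, and the job is handed in when it is done.

Besides the shell and the picture viewer there is one more tool, called as name(argument=value, ...), one argument or row to a line, values as JSON. jog_arm: Moves the arm, as the interface text tells. Its arguments: {"type":"object","properties":{"rows":{"type":"array","items":{"type":"array"}},"newtons":{"type":"number"}},"required":["rows"]}

```bash
mkdir -p pics; ls; cat > h.py <<'E'
import numpy as np, cv2
from cell import arm
from scipy.spatial.transform import Rotation as R
def grab(n,save=None):
    d=arm.get_image(n)
    if save: cv2.imwrite(save,cv2.cvtColor(d['img'],cv2.COLOR_RGB2BGR)); np.savez(save[:-4]+'.npz',**d)
    return d
def cloud(d):
    v,u=np.mgrid[0:400,0:640]; z=d['depth']
    c=np.stack([(u-d['cx'])/d['fx']*z,(v-d['cy'])/d['fy']*z,z],-1)
    M=R.from_rotvec(np.ravel(d['rvec'])).as_matrix()
    return (c-np.ravel(d['tvec']))@M
E
python3 - <<'E'
from h import *
a=grab('top','pics/top.png');b=grab('scene','pics/scene.png')
print(arm.observe())
E
```

```text
pics
{'clock': 0.1, 'joints': array([-1.21863209,  0.43514477,  0.02496214,  1.5740005 , -0.0116064 ,
        1.1340355 , -0.07506754]), 'dq': array([-0.00021591, -0.00351457,  0.00089852, -0.00090132, -0.00145132,
       -0.00223075,  0.00014809]), 'joint_efforts': array([ 3.48188449e-03, -6.69120526e+01,  9.88196768e-01, -3.15144682e+01,
       -6.04443764e-02,  3.74585821e-02,  9.64658898e-05]), 'position': array([0.2743654 , 0.56103536, 0.2260308 ]), 'ee_rot': array([-7.08200160e-01, -3.06051472e+00,  2.24325062e-03]), 'force': array([ 0.34124619, -0.56058451, -0.07815253]), 'ft_torque': array([ 0.01153738,  0.00975925, -0.01928476]), 'gripper_force': 0.0, 'width': 0.9990389295838373}
```

View pics/top.png

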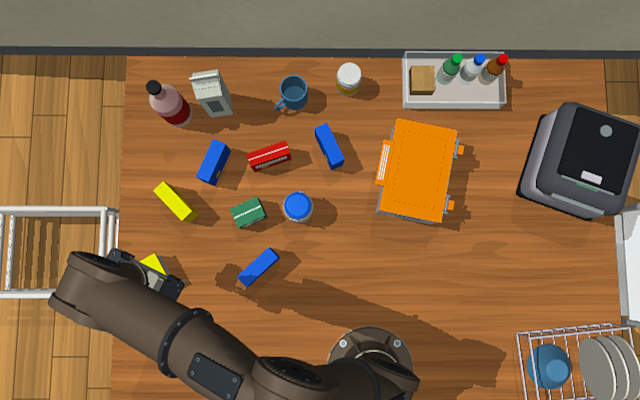

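View pics/scene.png

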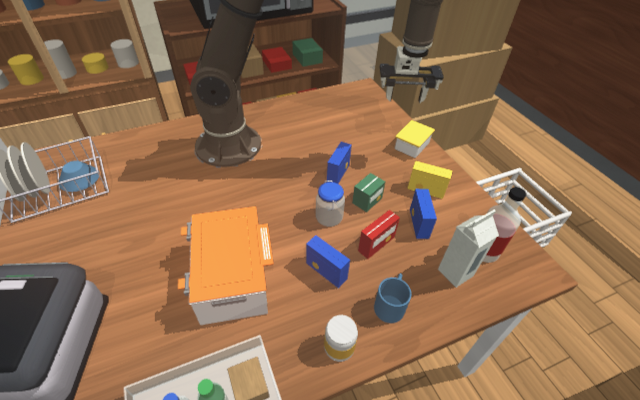

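The top view shows the orange-lidded bin at (420,170) with its lip at (384,163), and the hinge lugs on the right. The carton candidates are red with a white band (269,156), blue at (213,162), (329,146) and (258,267), and yellow at (175,201) and (152,265). I choose the red one. Tea is at (249,212) and the jar at (297,206).

```bash
cat > m.py <<'E'
from h import *
d=dict(np.load('pics/top.npz'));P=cloud(d);im=d['img'].astype(int)
hsv=cv2.cvtColor(d['img'],cv2.COLOR_RGB2HSV).astype(int)
print('table',P[300,450],P[250,350])
def rect(name,m,box,zlo,zhi):
    u0,v0,u1,v1=box; k=np.zeros((400,640),bool);k[v0:v1,u0:u1]=1
    k&=m&(P[...,2]>zlo)&(P[...,2]<zhi); q=P[k]
    r=cv2.minAreaRect(q[:,:2].astype(np.float32)); 
    print(name,k.sum(),'z',np.percentile(q[:,2],[5,50,95]).round(4),'c',np.round(r[0],4),'size',np.round(r[1],4),'ang',round(r[2],2))
    print(cv2.boxPoints(r).round(3).tolist())
A=np.ones((400,640),bool)
org=(hsv[...,0]>8)&(hsv[...,0]<22)&(hsv[...,1]>200)
rect('lid',org,(370,100,475,235),.115,.16)
rect('lip',A,(372,140,391,190),.115,.15)
rect('red',A,(240,135,300,180),.085,.11)
rect('tea',A,(225,190,272,235),.07,.095)
rect('jar',A,(275,185,320,228),.11,.14)
rect('blueR',A,(305,115,352,178),.085,.11)
rect('blueL',A,(188,135,236,192),.085,.11)
rect('mug',A,(272,70,312,118),.06,.14)
i=cv2.cvtColor(d['img'],cv2.COLOR_RGB2BGR)[90:240,190:480]
cv2.imwrite('pics/crop.png',cv2.resize(i,None,fx=2.7,fy=2.7,interpolation=cv2.INTER_CUBIC))
E
python3 m.py
```

```text
table [ 0.20227291 -0.23855975  0.00449799] [0.34925617 0.05645556 0.00050962]
lid 6126 z [0.1258 0.1307 0.1356] c [ 0.573  -0.1278] size [0.2277 0.2683] ang 78.36
[[0.4189999997615814, -0.21199999749660492], [0.6809999942779541, -0.26600000262260437], [0.7269999980926514, -0.0430000014603138], [0.4650000035762787, 0.010999999940395355]]
lip 583 z [0.1257 0.1311 0.1358] c [ 0.5858 -0.0284] size [0.0425 0.1396] ang 87.55
[[0.5149999856948853, -0.04699999839067459], [0.6549999713897705, -0.05299999937415123], [0.656000018119812, -0.009999999776482582], [0.5170000195503235, -0.004000000189989805]]
red 605 z [0.0896 0.0957 0.1006] c [0.625  0.2965] size [0.0421 0.1196] ang 19.99
[[0.5849999785423279, 0.3449999988079071], [0.6259999871253967, 0.2329999953508377], [0.6650000214576721, 0.24699999392032623], [0.6240000128746033, 0.36000001430511475]]
tea 641 z [0.0748 0.0808 0.0854] c [0.4574 0.354 ] size [0.0611 0.0852] ang 24.7
[[0.41200000047683716, 0.3799999952316284], [0.44699999690055847, 0.30300000309944153], [0.503000020980835, 0.328000009059906], [0.46700000762939453, 0.405000001192
[... 317 characters left out ...]
 [0.1203 0.041 ] ang 25.12
[[0.5910000205039978, 0.11299999803304672], [0.6079999804496765, 0.07599999755620956], [0.7170000076293945, 0.12700000405311584], [0.699999988079071, 0.164000004529953]]
blueL 618 z [0.09   0.0955 0.1003] c [0.6048 0.4589] size [0.0415 0.1201] ang 68.0
[[0.5410000085830688, 0.4620000123977661], [0.652999997138977, 0.4169999957084656], [0.6679999828338623, 0.4560000002384186], [0.5569999814033508, 0.5009999871253967]]
mug 319 z [0.0625 0.0819 0.0941] c [0.8086 0.2288] size [0.0792 0.104 ] ang 73.38
[[0.746999979019165, 0.20600000023841858], [0.847000002861023, 0.17599999904632568], [0.8700000047683716, 0.25200000405311584], [0.7699999809265137, 0.28200000524520874]]
```

View pics/crop.png

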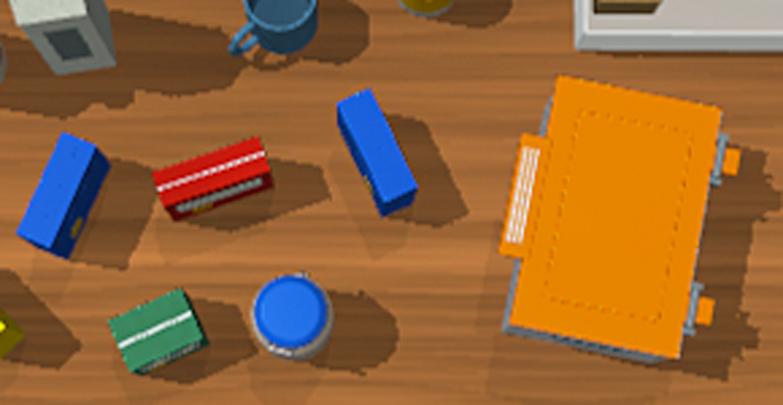

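The crop confirms it: the red carton with the white band is the only red one. Its size is right (42×120, top at 96 mm), and the lid top at 131 mm, tea at 81 mm and jar at 123 mm all match the given sizes.

Lid plan: approach pitched 45° down with the lower finger under the lip, lift to about 45°, pinch, then follow the arc.

```bash
cat > g.py <<'E'
from h import *
bx=np.array([-.202,-.979,0]);bx/=np.linalg.norm(bx);z=np.array([0,0,1.]);by=np.cross(z,bx)
lip0=np.array([.596,-.016,.1235]);hinge=np.array([*(lip0+.207*bx)[:2],.127])
def lidpt(th,inn,up,w=0): # inn: distance in from lip edge toward hinge, up: above lip underside (lid frame), w along by
    i=np.cos(th)*bx-np.sin(th)*z; n=np.sin(th)*bx+np.cos(th)*z
    return hinge-(.207-inn)*i+(up-.0035)*n+w*by
def toolR(p,s): # pitch p, tool y = s*n
    d=np.cos(p)*bx-np.sin(p)*z; n=np.sin(p)*bx+np.cos(p)*z
    y=s*n; return R.from_matrix(np.stack([np.cross(y,d),y,d],1))
def delta(P,Q,st=None):
    st=st or arm.observe()
    return ((P-st['position'])*100).round(2),(Q*R.from_rotvec(st['ee_rot']).inv()).as_rotvec(degrees=True).round(1)
E
python3 - <<'E'
from g import *
st=arm.observe();M=R.from_rotvec(st['ee_rot']).as_matrix();print(M.round(3),hinge,by)
p=np.radians(45)
for s in (1,-1):
    Q=toolR(p,s);n=np.sin(p)*bx+np.cos(p)*z
    # lower finger inner tip 12mm inside the lip edge, 16mm under
    tip=lip0+.014*bx-.022*z
    T=tip+n*.046*.8
    print(s,'tcp',T,'pre',T-.06*bx+.03*z,delta(T,Q,st), Q.as_rotvec())
E
```

```text
[[-0.898  0.439 -0.001]
 [ 0.439  0.898 -0.001]
 [-0.    -0.001 -1.   ]] [ 0.55417021 -0.21872954  0.127     ] [ 0.97936978 -0.2020763   0.        ]
1 tcp [ 0.5879126  -0.05519588  0.12752153] pre [0.60003718 0.00356631 0.15752153] (array([ 31.35, -61.62,  -9.85]), array([ -20.8,  -60.9, -153.8])) [ 2.34619526 -0.23952596 -0.0992149 ]
-1 tcp [ 0.5879126  -0.05519588  0.12752153] pre [0.60003718 0.00356631 0.15752153] (array([ 31.35, -61.62,  -9.85]), array([-42.6,  14.6,  13.6])) [-0.28770446 -2.81811137  1.16729995]
```

jog_arm(
  rows=[
    [[0,0,4],[0,0,0],0.8],
    [[2,-4,9],[0,0,0],0.8],
    [[5,-9,12],[-5,2,2],0.8],
    [[8,-15,12],[-12,4,4],0.8],
    [[11,-21,12],[-20,7,6],0.8],
    [[14,-27,12],[-28,10,9],0.8],
    [[17,-33,12],[-36,12,12],0.8],
    [[20,-38,12],[-42.6,14.6,13.6],0.8],
  ],
)

```text
clock: 1.1
position: [0.4649, 0.1984, 0.3464]
ee_rot: [-0.284, -2.815, 1.171]
force: [0.9, 0.1, -0.6]
width: 0.797
gripper_force: 0.0
```

jog_arm(
  rows=[
    [[3,-5,0],[0,0,0],0.8],
    [[6,-10,-2],[0,0,0],0.8],
    [[8,-15,-6],[0,0,0],0.8],
    [[10,-19,-10],[0,0,0],0.8],
    [[10.2,-19.3,-14],[0,0,0],0.8],
    [[10.2,-19.3,-14.5],[0,0,0],0.8],
    [[10.2,-19.3,-14.5],[0,0,0],0.8],
  ],
)

```text
clock: 1.98
position: [0.5665, 0.0074, 0.2023]
ee_rot: [-0.287, -2.819, 1.165]
force: [0.4, 0.4, -0.1]
width: 0.797
gripper_force: 0.0
```

```bash
python3 - <<'E'
from g import *
st=arm.observe();p=np.radians(45)
T=lip0+.014*bx-.022*z+(np.sin(p)*bx+np.cos(p)*z)*.046*.8-.02*by
print(st['joints'],st['position'],st['width'],delta(T-.04*bx,toolR(p,-1),st),delta(T,toolR(p,-1),st))
grab('scene','pics/s2.png'); w=grab('wrist','pics/w2.png')
E
```

```text
[-0.61110801  0.63636563  0.20430232  1.59776693  0.49678411  1.44117171
  0.75160603] [0.56653857 0.0073615  0.20233789] 0.7969891196825353 (array([ 0.99, -1.93, -7.48]), array([-0.1, -0. , -0. ])) (array([ 0.18, -5.85, -7.48]), array([-0.1, -0. , -0. ]))
```

View pics/s2.png

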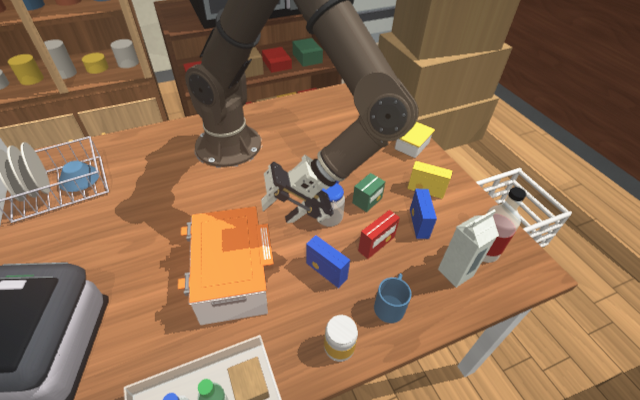

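View pics/w2.png

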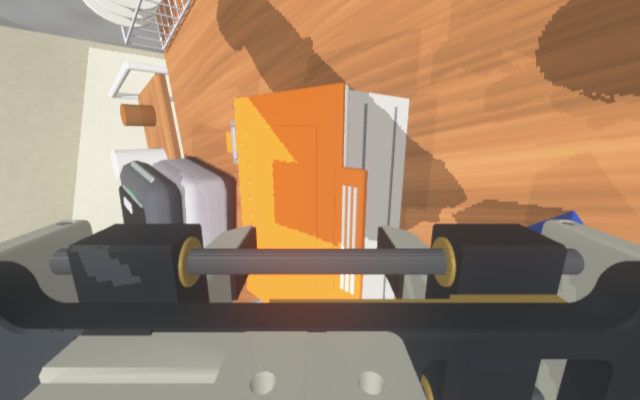

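The wrist view shows the lip (350,240) between the open fingers, and the scene view shows nothing touched. I'll descend in front of the lip, then slide under it.

jog_arm(
  rows=[
    [[1,-1.5,-3],[0,0,0],0.8],
    [[1,-1.9,-6],[0,0,0],0.8],
    [[1,-1.9,-7.5],[0,0,0],0.8],
    [[1,-1.9,-7.5],[0,0,0],0.8],
    [[0.8,-3,-7.5],[0,0,0],0.8],
    [[0.5,-4.5,-7.5],[0,0,0],0.8],
    [[0.2,-5.8,-7.5],[0,0,0],0.8],
    [[0.2,-5.8,-7.5],[0,0,0],0.8],
  ],
)

```text
clock: 3.08
position: [0.5678, -0.0537, 0.1275]
ee_rot: [-0.293, -2.817, 1.166]
force: [0.8, -0.3, 0.7]
width: 0.801
gripper_force: 0.0
```

```bash
python3 - <<'E'
from g import *
st=arm.observe();print(st['position'],st['force'],st['joints'])
p=np.radians(45);n=np.sin(p)*bx+np.cos(p)*z
tip=st['position']-n*.046*.8; print('tip in bin x,z rel lip',(tip-lip0)@bx,(tip-lip0)[2])
# lift plan: keep pitch 45; lip edge contact on the inner face 18mm behind the tip
d=np.cos(p)*bx-np.sin(p)*z
for th in (0,10,20,30,40,45):
    T=lidpt(np.radians(th),0,0,-.02)+.020*d+n*.046*.8
    print(th,((T-st['position'])*100).round(2))
# pinch: grip centre mid-lip
for th in (45,55,65,75,85,95,105):
    t=np.radians(th);dd=np.cos(t)*bx-np.sin(t)*z
    T=lidpt(t,.022,.0035,-.02)
    print('pinch',th,*delta(T,toolR(t,-1),st))
d=grab('scene','pics/s3.png')
cv2.imwrite('pics/s3c.png',cv2.resize(cv2.cvtColor(d['img'],cv2.COLOR_RGB2BGR)[140:340,160:380],None,fx=2.7,fy=2.7))
E
```

```text
[ 0.5677999  -0.05365455  0.12745266] [ 0.75868596 -0.2845007   0.69399702] [-0.53810411  0.70327411  0.21831373  1.70178744  0.53814951  1.25383873
  0.71921526]
tip in bin x,z rel lip 0.016554775319655594 -0.02206886860531046
0 [0.05 0.24 0.79]
10 [-0.   -0.01  4.39]
20 [-0.18 -0.87  7.89]
30 [-0.48 -2.31 11.19]
40 [-0.88 -4.29 14.18]
45 [-1.13 -5.46 15.53]
pinch 45 [-0.68 -3.29 13.04] [-0.   0.   0.2]
pinch 55 [-1.18 -5.71 15.11] [ 9.8 -2.   0.2]
pinch 65 [-1.74 -8.45 16.72] [19.5 -4.1  0.2]
pinch 75 [ -2.35 -11.41  17.82] [29.3 -6.1  0.2]
pinch 85 [ -3.   -14.52  18.38] [39.1 -8.1  0.2]
pinch 95 [ -3.65 -17.68  18.38] [ 48.9 -10.2   0.2]
pinch 105 [ -4.29 -20.79  17.82] [ 58.7 -12.2   0.2]
```

View pics/s3c.png

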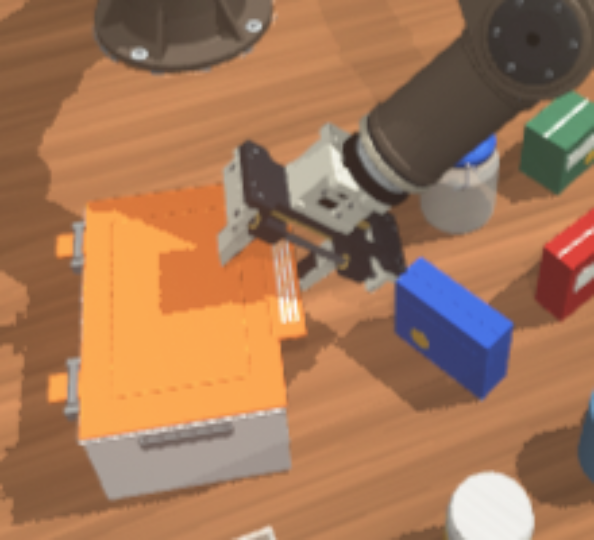

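The lower finger sits under the lip (305,265), the upper finger is above the lid, and the blue carton is clear. Now lift along the arc, slowly.

jog_arm(
  rows=[
    [[0,0.2,0.8],[0,0,0],0.8],
    [[0,0.1,2.5],[0,0,0],0.8],
    [[0,0,4.4],[0,0,0],0.8],
    [[-0.1,-0.4,6.1],[0,0,0],0.8],
    [[-0.2,-0.9,7.9],[0,0,0],0.8],
    [[-0.3,-1.6,9.6],[0,0,0],0.8],
    [[-0.5,-2.3,11.2],[0,0,0],0.8],
    [[-0.5,-2.3,11.2],[0,0,0],0.8],
  ],
)

```text
clock: 4.12
position: [0.5634, -0.076, 0.2402]
ee_rot: [-0.293, -2.819, 1.165]
force: [1.4, -0.0, -0.5]
width: 0.801
gripper_force: 0.5
```

```bash
cat > lid.py <<'E'
from g import *
st=arm.observe();print(st['position'],st['force'],st['width'])
d=arm.get_image('top');P=cloud(d)
hsv=cv2.cvtColor(d['img'],cv2.COLOR_RGB2HSV).astype(int)
m=(hsv[...,0]>8)&(hsv[...,0]<22)&(hsv[...,1]>200)&(d['depth']>0)&(P[...,2]>.11)
q=P[m]-hinge; a=-q@bx; k=(a>.03)|(q[:,2]>.06); k&=np.abs(q@by)<.14
th=np.arctan2(q[k,2],a[k]); print('lid deg',np.degrees(np.percentile(th,[10,50,90])).round(1),k.sum())
E
python3 lid.py
```

```text
[ 0.56338948 -0.07600203  0.2402075 ] [ 1.3835002  -0.03571464 -0.50552401] 0.8006425887536335
lid deg [30.1 31.8 35. ] 3621
```

jog_arm(
  rows=[
    [[-0.2,-1,1.5],[0,0,0],0.8],
    [[-0.4,-2,3],[0,0,0],0.8],
    [[-0.6,-3.2,4.3],[0,0,0],0.8],
    [[-0.5,-2.7,3.7],[0,0,0],0.6],
    [[-0.4,-2,3],[0,0,0],0.4],
    [[-0.2,-1.2,2.1],[0,0,0],0.2],
    [[-0.2,-1,1.8],[0,0,0],0],
    [[-0.2,-1,1.8],[0,0,0],0],
  ],
  newtons=8,
)

```text
clock: 5.18
position: [0.5614, -0.084, 0.2561]
ee_rot: [-0.287, -2.818, 1.165]
force: [-0.2, 1.3, -0.9]
width: 0.305
gripper_force: 0.5
```

```bash
python3 lid.py; python3 - <<'E'
from g import *
d=grab('scene','pics/s4.png')
cv2.imwrite('pics/s4c.png',cv2.resize(cv2.cvtColor(d['img'],cv2.COLOR_RGB2BGR)[100:320,140:380],None,fx=2.5,fy=2.5))
E
```

```text
[ 0.56138958 -0.08403762  0.25613903] [-0.21938978  1.28011153 -0.85635874] 0.3046382557791366
lid deg [41.6 43.  45.4] 2988
```

View pics/s4c.png

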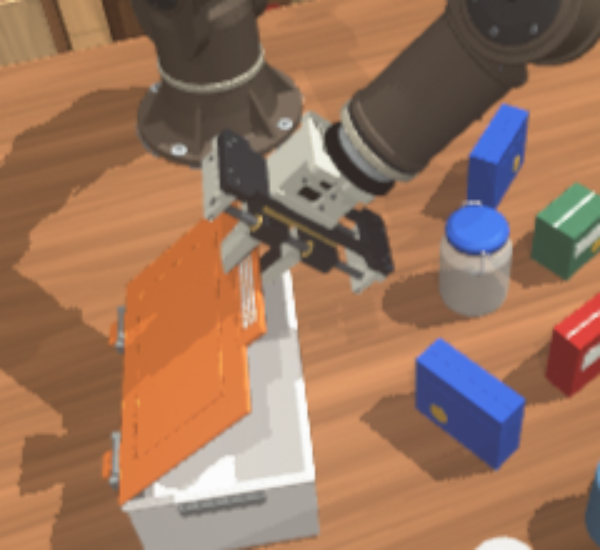

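The lid is at about 43° with the lip between the fingers. I'll pinch it and follow the arc.

jog_arm(
  rows=[
    [[0,0,0],[0,0,0],0],
    [[0,0,0],[0,0,0],0],
    [[0,0,0],[0,0,0],0],
    [[-0.2,-1.2,1.1],[4.9,-1,0],0],
    [[-0.5,-2.4,2.1],[9.8,-2,0],0],
    [[-0.8,-3.8,2.9],[14.7,-3,0],0],
    [[-1.1,-5.2,3.7],[19.5,-4.1,0],0],
    [[-1.1,-5.2,3.7],[19.5,-4.1,0],0],
  ],
)

```text
clock: 6.28
position: [0.5501, -0.1398, 0.2963]
ee_rot: [-0.32, -3.012, 0.666]
force: [-0.8, 3.1, 4.7]
width: 0.079
gripper_force: 8.0
```

```bash
python3 lid.py; python3 - <<'E'
from g import *
st=arm.observe()
print(st['joints'],st['gripper_force'])
for th in (65,70,75,80,85,90,95,100,105):
    t=np.radians(th);print(th,*delta(lidpt(t,.022,.0035,-.02),toolR(t,-1),st))
E
```

```text
[ 0.55007107 -0.13984336  0.29630965] [-0.84441436  3.11864536  4.67609825] 0.07884181601577567
lid deg [66.1 67.2 68.7] 506
[-0.27928717  0.33716921  0.21965697  1.64683471  0.36027909  1.3029935
  1.17433619] 8.020342737436295
65 [-0.01 -0.   -0.08] [-0.   0.2  0.2]
70 [-0.31 -1.46  0.54] [ 4.9 -0.8  0.3]
75 [-0.62 -2.97  1.03] [ 9.8 -1.8  0.3]
80 [-0.94 -4.51  1.37] [14.7 -2.8  0.3]
85 [-1.26 -6.08  1.59] [19.6 -3.9  0.3]
90 [-1.59 -7.66  1.66] [24.5 -4.9  0.3]
95 [-1.91 -9.24  1.59] [29.4 -5.9  0.3]
100 [ -2.24 -10.8    1.37] [34.3 -6.9  0.3]
105 [ -2.55 -12.35   1.03] [39.1 -8.   0.3]
```

jog_arm(
  rows=[
    [[-0.3,-1.5,0.6],[4.9,-0.9,0],0],
    [[-0.6,-3,1.1],[9.8,-1.9,0],0],
    [[-0.9,-4.5,1.4],[14.7,-2.9,0],0],
    [[-1.3,-6.1,1.6],[19.6,-3.9,0],0],
    [[-1.6,-7.7,1.7],[24.5,-4.9,0],0],
    [[-1.9,-9.2,1.6],[29.4,-5.9,0],0],
    [[-2.2,-10.8,1.4],[34.3,-6.9,0],0],
    [[-2.2,-10.8,1.4],[34.3,-6.9,0],0],
  ],
)

```text
clock: 7.32
position: [0.5272, -0.2492, 0.3082]
ee_rot: [0.328, 3.097, 0.269]
force: [-3.4, -0.7, 10.7]
width: 0.075
gripper_force: 8.0
```

jog_arm(
  rows=[
    [[-0.2,-0.8,-0.15],[2.4,-0.5,0],0],
    [[-0.3,-1.5,-0.3],[4.7,-1,0],0],
    [[-0.3,-1.5,-0.3],[4.7,-1,0],0],
    [[-0.3,-1.5,-0.3],[4.7,-1,0],0],
  ],
)

```text
clock: 7.82
position: [0.5249, -0.261, 0.3053]
ee_rot: [0.318, 3.076, 0.397]
force: [-2.1, -2.0, 5.8]
width: 0.077
gripper_force: 8.0
```

jog_arm(
  rows=[
    [[0,0,0],[0,0,0],0.15],
    [[0,0,0],[0,0,0],0.4],
    [[0,0,0],[0,0,0],0.4],
    [[0,0,0],[0,0,0],0.4],
    [[-0.1,-0.7,3],[0,0,0],0.4],
    [[-0.3,-1.5,6],[0,0,0],0.4],
    [[-0.3,-1.5,7],[0,0,0],0.4],
  ],
)

```text
clock: 8.7
position: [0.5226, -0.2756, 0.3763]
ee_rot: [0.316, 3.074, 0.397]
force: [-0.0, 0.7, -1.1]
width: 0.4
gripper_force: 0.0
```

```bash
python3 lid.py; python3 - <<'E'
from g import *
d=grab('scene','pics/s5.png')
# lid angle from the scene camera: points well above the rim
P=cloud(d);hsv=cv2.cvtColor(d['img'],cv2.COLOR_RGB2HSV).astype(int)
m=(hsv[...,0]>8)&(hsv[...,0]<22)&(hsv[...,1]>200)&(d['depth']>0)
q=P[m]-hinge;k=(q[:,2]>.05)&(q[:,2]<.22)&(np.abs(q@by)<.14)&(np.abs(q@bx)<.15)
f=np.polyfit(q[k,2],(q[k]@bx),1);print(k.sum(),'past upright deg',np.degrees(np.arctan(f[0])),f)
# red carton and grasp pose
td=grab('top','pics/top2.png')
o=-by if False else None
st=arm.observe();M=R.from_rotvec(st['ee_rot']).as_matrix();print(M.round(3),st['joints'])
E
```

```text
[ 0.52258921 -0.27559608  0.37625656] [-0.0169928   0.6600172  -1.11314923] 0.39952520692724963
lid deg [102.8 103.9 104.8] 2724Traceback (most recent call last):
  File "<stdin>", line 7, in <module>
    raise TypeError("expected non-empty vector for x")
TypeError: expected non-empty vector for x
```

View pics/s5.png

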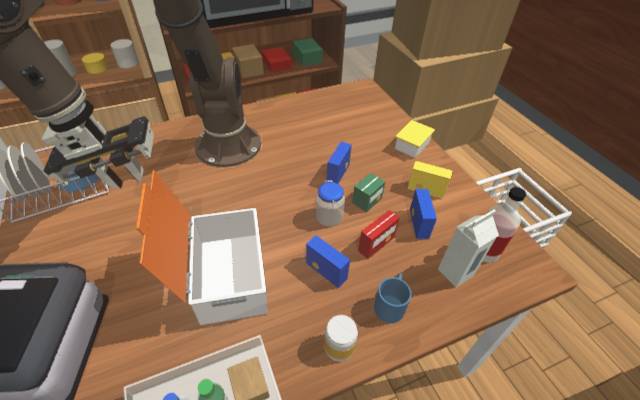

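The scene view shows the lid resting open by itself at (165,235), about 104°, with the gripper clear of it. Next is the red carton.

```bash
python3 - <<'E'
from g import *
st=arm.observe();print(st['position'])
def down(y): return R.from_matrix(np.stack([np.cross(y,-z),y,-z],1))
a=np.radians(20);y=np.array([np.cos(a),np.sin(a),0])
for s in (1,-1):
    Q=down(s*y);print(s,*delta(np.array([.625,.2965,.06]),Q,st))
    B=down(s*by);print('  then to bin',(B*Q.inv()).as_rotvec(degrees=True),'centre',hinge-.092*bx, 'yaw j7 now',st['joints'][6])
E
```

```text
[ 0.52273919 -0.27451287  0.37523329]
1 [ 10.23  57.1  -31.52] [-11.7  10.  -58. ]
  then to bin [ -0.           0.         -31.65840163] centre [ 0.57276123 -0.12862752  0.127     ] yaw j7 now 2.0094979954623935
-1 [ 10.23  57.1  -31.52] [-11.7 -13.6 120.9]
  then to bin [ -0.          -0.         -31.65840163] centre [ 0.57276123 -0.12862752  0.127     ] yaw j7 now 2.0094979954623935
```

jog_arm(
  rows=[
    [[0,3,1],[-1,1,-7],0.9],
    [[1,9,1],[-3,3,-15],0.9],
    [[2,15,0],[-5,4,-23],0.9],
    [[4,21,-2],[-7,6,-31],0.9],
    [[6,27,-4],[-9,7,-39],0.9],
    [[7,33,-6],[-10,8,-47],0.9],
    [[8,39,-8],[-11,9,-54],0.9],
    [[9,45,-10],[-11.7,10,-58],0.9],
  ],
)

```text
clock: 9.8
position: [0.6086, 0.1618, 0.2781]
ee_rot: [-1.804, -2.57, 0.001]
force: [1.2, -0.9, 0.1]
width: 0.899
gripper_force: 0.0
```

jog_arm(
  rows=[
    [[0.7,6,-1],[0,0,0],0.9],
    [[1.2,12.1,-3],[0,0,0],0.9],
    [[1.2,12.1,-5],[0,0,0],0.9],
    [[1.2,12.1,-5],[0,0,0],0.9],
  ],
)

```text
clock: 10.3
position: [0.6195, 0.2804, 0.2267]
ee_rot: [-1.798, -2.572, 0.006]
force: [-0.3, 0.1, 0.3]
width: 0.899
gripper_force: 0.0
```

```bash
python3 - <<'E'
from g import *
st=arm.observe()
def down(y): return R.from_matrix(np.stack([np.cross(y,-z),y,-z],1))
a=np.radians(20);y=np.array([np.cos(a),np.sin(a),0])
print(st['position'],st['joints'],delta(np.array([.625,.2965,.06]),down(y),st))
d=grab('wrist','pics/w3.png')
E
```

```text
[0.61952255 0.28035893 0.22673927] [-0.61401361  0.5298002   0.178776    1.42699416 -0.0974954   1.19806639
 -0.07286475] (array([  0.55,   1.61, -16.67]), array([ 0.1, -0.3, -0.1]))
```

View pics/w3.png

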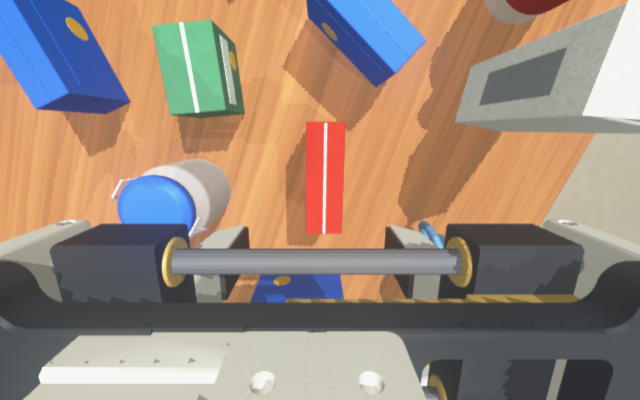

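The wrist view shows the red carton (325,178) centred between the fingers and parallel to the pads, with the jar clear to the left. I'll descend and grasp.

jog_arm(
  rows=[
    [[0.5,1.6,-4],[0,0,0],0.9],
    [[0.5,1.6,-9],[0,0,0],0.9],
    [[0.5,1.6,-13],[0,0,0],0.9],
    [[0.5,1.6,-15.5],[0,0,0],0.9],
    [[0.5,1.6,-16.7],[0,0,0],0.9],
    [[0.5,1.6,-16.7],[0,0,0],0.9],
    [[0.5,1.6,-16.7],[0,0,0],0.3],
    [[0.5,1.6,-16.7],[0,0,0],0.3],
  ],
  newtons=15,
)

```text
clock: 11.35
position: [0.6274, 0.2964, 0.0646]
ee_rot: [1.802, 2.572, 0.005]
force: [-0.9, 0.4, -0.3]
width: 0.732
gripper_force: 0.0
```

jog_arm(
  rows=[
    [[0,0,0],[0,0,0],0.2],
    [[0,0,0],[0,0,0],0.2],
    [[0,0,0],[0,0,0],0.2],
  ],
)

```text
clock: 11.72
position: [0.6265, 0.296, 0.0632]
ee_rot: [-1.802, -2.573, -0.002]
force: [-0.5, 0.1, 2.2]
width: 0.438
gripper_force: 14.9
```

jog_arm(
  rows=[
    [[0,0,2],[0,0,0],0.2],
    [[0,0,7],[0,0,0],0.2],
    [[0,0,12],[0,0,0],0.2],
    [[0,-3,16],[0,0,-3],0.2],
    [[-1,-8,17],[0,0,-9],0.2],
    [[-2,-14,17],[0,0,-16],0.2],
    [[-3,-20,17],[0,0,-23],0.2],
    [[-4,-26,17],[0,0,-30],0.2],
  ],
)

```text
clock: 12.72
position: [0.5863, 0.0341, 0.2347]
ee_rot: [2.411, 2.013, 0.005]
force: [0.2, -0.9, -1.8]
width: 0.431
gripper_force: 15.0
```

jog_arm(
  rows=[
    [[-0.5,-5,0],[0,0,-1.7],0.2],
    [[-1,-10,0],[0,0,-1.7],0.2],
    [[-1.3,-14,0],[0,0,-1.7],0.2],
    [[-1.3,-16,0],[0,0,-1.7],0.2],
    [[-1.3,-16,0],[0,0,-1.7],0.2],
    [[-1.3,-16,0],[0,0,-1.7],0.2],
  ],
)

```text
clock: 13.48
position: [0.5739, -0.1226, 0.2337]
ee_rot: [-2.436, -1.984, -0.004]
force: [0.2, -0.3, -1.9]
width: 0.435
gripper_force: 15.0
```

```bash
python3 - <<'E'
from g import *
st=arm.observe()
def down(y): return R.from_matrix(np.stack([np.cross(y,-z),y,-z],1))
T=np.r_[(hinge-.092*bx)[:2],.073]
print(st['position'],st['force'],st['width'],delta(T,down(by),st))
d=grab('wrist','pics/w4.png');grab('top','pics/top4.png')
E
```

```text
[ 0.57389266 -0.12258402  0.23369326] [ 0.223715   -0.25019901 -1.92561997] 0.4353657141480851 (array([ -0.11,  -0.6 , -16.07]), array([-0.1,  0.1,  0. ]))
```

View pics/w4.png

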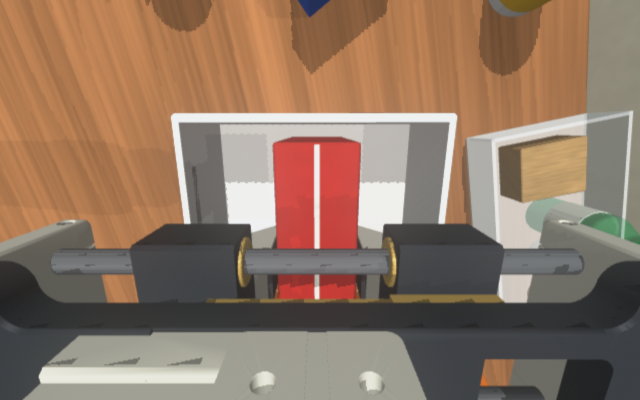

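The wrist view shows the carton hanging straight (317,215) over the open bin, parallel to its walls with margin all round. I'll lower it in.

jog_arm(
  rows=[
    [[-0.1,-0.4,-4],[0,0,0],0.2],
    [[-0.1,-0.4,-8],[0,0,0],0.2],
    [[-0.1,-0.4,-11],[0,0,0],0.2],
    [[-0.1,-0.4,-13.5],[0,0,0],0.2],
    [[-0.1,-0.4,-15],[0,0,0],0.2],
    [[-0.1,-0.4,-15.6],[0,0,0],0.2],
    [[-0.1,-0.4,-15.9],[0,0,0],0.2],
    [[-0.1,-0.4,-15.9],[0,0,0],0.2],
  ],
)

```text
clock: 14.58
position: [0.5731, -0.1279, 0.0747]
ee_rot: [2.436, 1.982, 0.003]
force: [0.1, 0.8, -0.1]
width: 0.434
gripper_force: 15.0
```

jog_arm(
  rows=[
    [[0,0,-0.2],[0,0,0],0.2],
    [[0,0,-0.2],[0,0,0],0.2],
  ],
)

```text
clock: 14.82
position: [0.5733, -0.1281, 0.0732]
ee_rot: [2.436, 1.982, 0.004]
force: [-0.7, 0.9, 6.0]
width: 0.434
gripper_force: 15.0
```

Contact with the bin floor: 6 N at z = 73 mm, as predicted. I'll release and retreat.

jog_arm(
  rows=[
    [[0,0,0.1],[0,0,0],0.5],
    [[0,0,0.1],[0,0,0],0.7],
    [[0,0,0.1],[0,0,0],0.7],
    [[0,0,0.1],[0,0,0],0.7],
    [[0,0,2],[0,0,0],0.7],
    [[0,0,6],[0,0,0],0.7],
    [[0,0,12],[0,0,0],0.7],
    [[0,0,18],[0,0,0],0.7],
  ],
)

```text
clock: 15.82
position: [0.5723, -0.1279, 0.2538]
ee_rot: [-2.437, -1.983, -0.002]
force: [1.4, -0.0, 0.5]
width: 0.703
gripper_force: 0.0
```

jog_arm(
  rows=[
    [[0,3,4],[0,0,0],0.7],
    [[0,9,6],[0,0,0],0.7],
    [[0,15,6],[0,0,0],0.7],
    [[0,20,6],[0,0,0],0.7],
    [[0,20,6],[0,0,0],0.7],
  ],
)

```text
clock: 16.45
position: [0.5721, 0.0777, 0.3117]
ee_rot: [-2.427, -1.991, -0.003]
force: [0.8, 0.9, -0.7]
width: 0.699
gripper_force: 0.0
```

```bash
python3 lid.py; python3 - <<'E'
from g import *
grab('scene','pics/s6.png')
d=grab('top','pics/top6.png');P=cloud(d);h=cv2.cvtColor(d['img'],cv2.COLOR_RGB2HSV).astype(int)
m=((h[...,0]<6)|(h[...,0]>174))&(h[...,1]>150)&(P[...,2]>.08)&(P[...,2]<.13)&(np.abs(P[...,1]+.13)<.12)
q=P[m];r=cv2.minAreaRect(q[:,:2].astype(np.float32));print(m.sum(),np.median(q[:,2]),r)
E
```

```text
[0.57207552 0.07768781 0.31170227] [ 0.77451413  0.8746139  -0.66960902] 0.6986210615839602
lid deg [102.9 104.  104.8] 3039
348 0.10501255341743482 ((0.5714131593704224, -0.14019954204559326), (0.08801480382680893, 0.03877546638250351), 79.6885757446289)
```

View pics/s6.png

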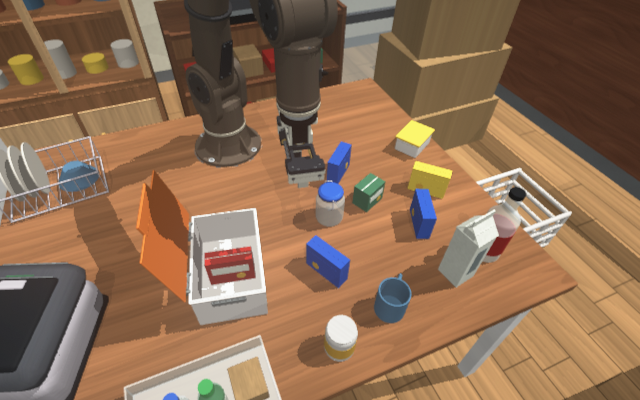

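The scene view shows the red carton standing upright in the bin (230,265), its top at 105 mm as expected. The lid is open at (165,235), and the jar (330,203) and tea (369,192) are where they were. I'll hand it in.

```bash
python3 -c "
from cell import arm
print(arm.sign_off())"
```

```text
the job is handed in; nothing more can be done
None
```

The lid rests open on its stop, the red cracker carton stands upright in the bin, the jar and tea carton were not moved, and the job is handed in at about 17 s on the robot's clock.

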